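# Switch on the shelf lamp from under its lip

## Task

Switch on the shelf lamp: reach under the overhanging front lip of the lamp's control box and push its white switch key fully up, then let go and come clear. Leave the air pump's identical switch down, and do not shift or knock over the ceramic moss ball holder.

Things in the scene. Friction and masses are not known exactly. Their poses are not given: they have to be found in the camera images.
- lamp_box: Fixed lamp control box, the one carrying a post and a flat 160 x 50 light bar pointing away (303-317 high). Origin: underside; x from its robot-facing front inward, z up (mm). Grey block 130 wide (y), x -20..70, 250 high; aluminium hood 142 x 130, z 250-260, front lip edge at x -71. Under the lip, mid-width, a white push-up key, 30 wide (y), x -63..-33; open air below it.
- lamp_switch (a joint): Rise of the lamp's key (m): 0 = hanging down (off; starts 0 to 0.0015), 0.010 = up at its stop (on). Slides straight up; underside at z 216 mm at 0, 226 mm at 0.010 (lamp_box frame), front face 8 mm behind the lip edge. Takes about 1.5 N; stays where left. A finger tilted 35-45 degrees, pointing forward and down, passes under the lip; moved straight up, its upper side lifts the key's front edge.
- pump_switch (a joint): The same key, same values, on the air pump's box; leave it down (starts 0 to 0.001). That box has the same block, hood and lip, but a low round dome (90 mm across, 34 high) on the hood and two hose nozzles at the rear, no light bar. It stands left or right of the lamp's box, at least 220 mm away centre to centre.
- moss_holder: Loose white ceramic moss ball holder, 72 mm across, 52 mm high, with a round green moss ball on it (top at 92 mm). Stands upright in front of the gap between the two boxes. Origin: centre of its underside, z up.
Mind the look-alikes: they are no part of the job. What is shaped like the moss_holder but blue, purple or yellow is not meant.

How it is judged (in metres and radians):
At the end, for the whole second after the job is handed in: The lamp's key stays up by more than 7 mm (of 10), the pump's key is up by less than 4 mm, and the moss ball holder stands upright (within 0.2 rad) within 20 mm of where it started (value of joint lamp_switch above 0.007 m and value of joint pump_switch below 0.004 m and distance of moss_holder from where it was at the start of the episode below 0.02 m and angle between moss_holder's own z axis and vertical below 0.2 rad); the robot touches nothing.
It fails at once if the air pump's switch is pushed up (by 4 mm or more) (value of joint pump_switch above 0.004 m).
It fails at once if the moss ball holder is shifted by more than 20 mm or tipped (distance of moss_holder from where it was at the start of the episode above 0.02 m or angle between moss_holder's own z axis and vertical above 0.2 rad).
It also fails if it takes over 51 s, if anything falls off the work surface, if the arm or the gripper's body presses on something with over 40 N, if the wrist force passes 120 N, or if a joint passes its speed limit or range.

## Robot

A 7-joint arm with a two-finger parallel gripper is mounted at the origin on the work surface. World frame = base frame: x ahead of the robot, y to its left, z up, the work surface at z = 0. Lengths are in mm, angles in rad, forces in N, time in s.
With the tool pointing down it reaches from about 350 to 900 mm from the base axis. Payload 8.1 kg.
Tool frame: the origin (TCP) lies midway between the tips of the shut fingers; the grasp point (between the pads) lies 19 mm behind it (grip_point_offset is the distance from the TCP to the grasp point, in mm); z points along the fingers, y is the direction in which the jaws open and shut (so a half turn about z gives the same grasp; the last joint's range is limited). The gripper opens to 85 mm and grips with 20 to 120 N. Pads are 22 mm wide; open, the fingers measure 114 mm over their backs; the gripper's body (76 mm by 85 mm) begins 54 mm behind the grasp point. The pads swing forward as they close: fully open they stand 13 mm farther back than shut.
Start: joints at [-1.427, 0.434, 0.025, 1.573, -0.012, 1.134, -0.075], TCP at [152.716, 606.069, 231.323] pointing down, gripper open.
Joint ranges: [-2.62, 2.62], [-0.44, 2.09], [-1.27, 1.32], [0.08, 2.57], [-1.32, 4.46], [0.12, 2], [-2.74, 2.74]. Speed limits (rad/s): [2.22, 2.22, 3.01, 3.01, 3.14, 3.14, 3.14].

## Interface

Orientations are given as a unit quaternion [w, x, y, z].
In Python, from workcell import * gives the robot as it stands. The module is installed in compiled form; this text tells all that it offers.
- The arm moves only by the tool send_rows, never from a script. Its argument "steps" is a list of rows, each a list of 3 entries, a list of its own where there are three numbers: the finger opening in mm, from 0 to 85.4, then the shift along the tool's x, y, z in mm, then the turn about the tool's z in rad. In form: [[grip, [dx, dy, dz], twist], ...]. A call has 1 to 12 rows; each row is the pose to reach, as a shift and turn from the pose measured when the call began, along the tool's axes at that moment; what a row does not reach only later rows make up. A row lasts 1/8 s, in which the tool goes at most 62.5 mm and 10.7 degrees, less where a joint would pass 70% of its speed; a pose out of reach is approached as far as the arm can. A call with a gripper value outside its range is refused whole. The fingers move at their own pace and stop on an object; "force" is the grip in N (left out, the last holds). Time passes only in rows, so rows that repeat a pose let the fingers close. It gives the time, the measured TCP pose, the force and the opening at its end, in the units of the state.
- get_state(): the state, without advancing time (a new reading comes with each control period).
- get_image(name): name is "side" or "top" or "wrist"; returns the picture (420x560x3 uint8, blue, green, red); there is no depth.
- camera_model(name): a dict with "fx", "fy", "cx", "cy" (pixels), "dist_coeffs" ([k1, k2, p1, p2, k3] as OpenCV has them; the pictures are not rectified), "origin" and "attitude" of the camera in the world; the wrist camera has in their place "T_tool_cam" (4x4, takes a point from camera to tool coordinates, whose origin is the TCP and whose axes are the flange's). Camera axes: x right, y down, z forward; pixel columns grow to the right and rows downward; lengths in mm; the calibration is good to about 2 mm. A picture is of the moment at which its call begins: read the wrist's pose just before it. camera_model takes no time and is no camera call.
- finish_job(): hands the job in, once; it reports no verdict.
The state is a dict: "clock": time; "q": joint angles; "joint_vel": joint speeds; "tau": joint torques, N m; "eef_pos": TCP position; "tcp_rot": TCP orientation; "contact_force": force on the tool from outside, world axes, zero at the start; "moment": the same for the moment, N m; "grip_width": opening from 0.0 (shut) to 1.0 (fully open).
Only numpy, scipy, OpenCV 4.12 (cv2) and the standard library are available. Lean on these libraries where they do the work, as an engineer would, in place of code of your own. Each camera call takes 0.05 s, during which the arm holds its last target.

## Working session

There is one attempt and no reset: what is moved stays moved. The work goes in short steps, Python scripts to look and compute and a tool call to move; the robot and the scene stay as the last step left them, time stands still between calls to the robot, and variables do not carry over. Pictures are saved under pics/ and viewed, and the job is handed in when it is done.

Besides the shell and the picture viewer there is one more tool, called as name(argument=value, ...), one argument or row to a line, values as JSON. send_rows: Moves the arm, as the interface text tells. Its arguments: {"type":"object","properties":{"steps":{"type":"array","items":{"type":"array"}},"force":{"type":"number"}},"required":["steps"]}

```bash
mkdir -p pics; ls; python3 - <<'E'
from workcell import *
import cv2
s=get_state();print(s)
for n in("side","top","wrist"):
    cv2.imwrite(f"pics/{n}0.png",get_image(n));print(n,camera_model(n))
E
```

```text
pics
{'clock': 0.0, 'q': array([-1.42659961,  0.43524248,  0.02499323,  1.57409133, -0.01162115,
        1.13398745, -0.07511557]), 'joint_vel': array([ 0.00067469, -0.00013049, -0.0016096 ,  0.00040958, -0.00142446,
        0.00190545, -0.00078266]), 'tau': array([-1.47641017e-04, -6.70459914e+01,  1.02460150e+00, -3.16221428e+01,
        1.54376705e-02,  1.24746154e-02,  3.80075687e-05]), 'eef_pos': array([152.62418412, 605.56337994, 230.51631141]), 'tcp_rot': array([-3.08368253e-05,  1.23141287e-01,  9.92388834e-01, -7.91017797e-04]), 'contact_force': array([-0.39447911, -0.50411947, -0.18677797]), 'moment': array([ 0.00536964, -0.00206642, -0.06014768]), 'grip_width': 1.0043653380296391}
side {'fx': 444.6522195880864, 'fy': 444.6522195880864, 'cx': 281.3270368506837, 'cy': 201.84166950347645, 'dist_coeffs': array([-0.11460363,  0.        ,  0.        ,  0.        ,  0.        ]), 'origin': array([462.77487726, 856.98666144, 674.34051755]), 'attitude': array([ 0.01838195, -0.04090756,  0.87300801, -0.48563947])}
top {'fx': 398.3249133705254, 'fy': 398.3249133705254, 'cx': 274.142843066911, 'cy': 212.0584028684523, 'dist_coeffs': array([-0.06370887,  0.        ,  0.        ,  0.        ,  0.        ]), 'origin': array([488.73562241,   8.37924177, 827.46411938]), 'attitude': array([-0.03323039,  0.71505012, -0.69710228,  0.04058909])}
wrist {'fx': 341.0757878308047, 'fy': 341.0757878308047, 'cx': 277.6255923873513, 'cy': 209.0807766684814, 'dist_coeffs': array([-0.01423162,  0.        ,  0.        ,  0.        ,  0.        ]), 'T_tool_cam': array([[ 9.38691156e-04, -9.65658303e-01, -2.59813703e-01,
         6.56358098e+01],
       [ 9.99999322e-01,  7.27446929e-04,  9.09210521e-04,
         6.37056712e-01],
       [-6.88986008e-04, -2.59814381e-01,  9.65658331e-01,
        -1.42700084e+02],
       [ 0.00000000e+00,  0.00000000e+00,  0.00000000e+00,
         1.00000000e+00]])}
```

View pics/side0.png

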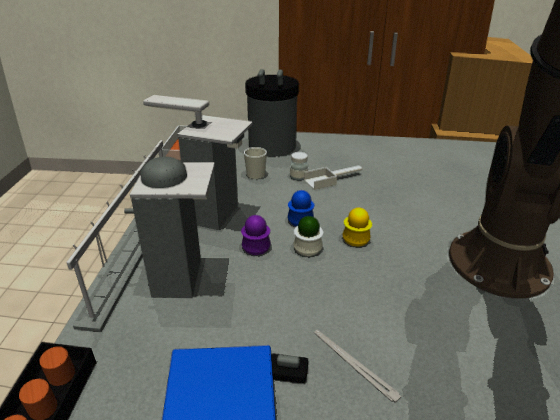

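View pics/top0.png

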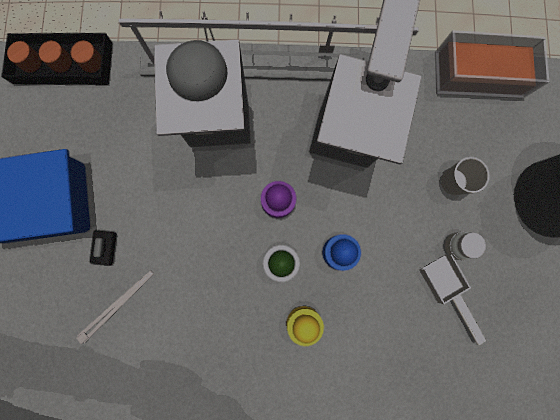

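View pics/wrist0.png

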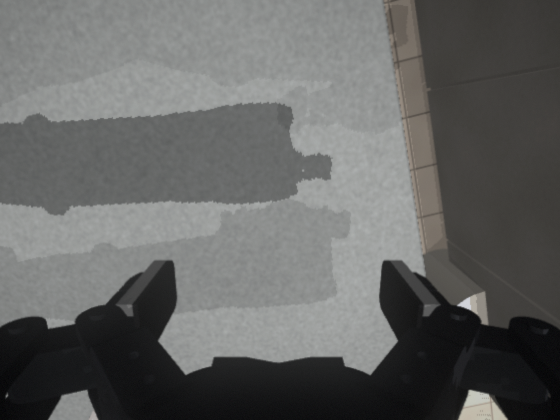

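The lamp box is the right one in the top view: it has the post and light bar at about (390,45), and its hood is at about (368,108). The pump box is on the left, with its dome at (197,70). The white holder with the green ball is at (282,264). The purple (278,199), blue (343,252) and yellow (305,327) holders are decoys.

```bash
cat > h.py <<'E'
import numpy as np,cv2
from scipy.spatial.transform import Rotation as R
from workcell import *
def rot(q): q=np.asarray(q);return R.from_quat([q[1],q[2],q[3],q[0]])
def K(m): return np.array([[m['fx'],0,m['cx']],[0,m['fy'],m['cy']],[0,0,1]])
def pose(n,s=None):
    m=camera_model(n)
    if n!='wrist': return rot(m['attitude']).as_matrix(),np.array(m['origin'])
    Rt=rot(s['tcp_rot']).as_matrix();T=m['T_tool_cam']
    return Rt@T[:3,:3],Rt@T[:3,3]+s['eef_pos']
def back(n,px,z,s=None):
    m=camera_model(n);Rc,o=pose(n,s)
    p=cv2.undistortPoints(np.array(px,float).reshape(-1,1,2),K(m),m['dist_coeffs']).reshape(-1,2)
    d=np.c_[p,np.ones(len(p))]@Rc.T
    return o+d*((np.asarray(z)-o[2])/d[:,2])[:,None]
def proj(n,P,s=None):
    m=camera_model(n);Rc,o=pose(n,s)
    rv=cv2.Rodrigues(Rc.T)[0];t=-Rc.T@o
    return cv2.projectPoints(np.array(P,float).reshape(-1,1,3),rv,t,K(m),m['dist_coeffs'])[0].reshape(-1,2)
E
python3 - <<'E'
import cv2
i=cv2.imread('pics/top0.png')
cv2.imwrite('pics/top_c.png',cv2.resize(i[30:200,300:440],None,fx=4.2,fy=3.5*1,interpolation=cv2.INTER_CUBIC))
cv2.imwrite('pics/top_c2.png',cv2.resize(i[20:190,140:280],None,fx=4.2,fy=3.5,interpolation=cv2.INTER_CUBIC))
i=cv2.imread('pics/side0.png')
cv2.imwrite('pics/side_c.png',cv2.resize(i[80:310,120:350],None,fx=2.6,fy=2.6,interpolation=cv2.INTER_CUBIC))
E
```

```text
(no output)
```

View pics/top_c.png

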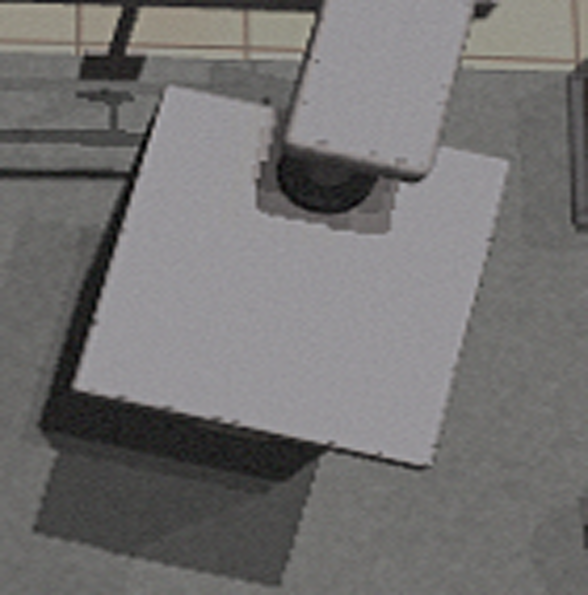

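View pics/side_c.png

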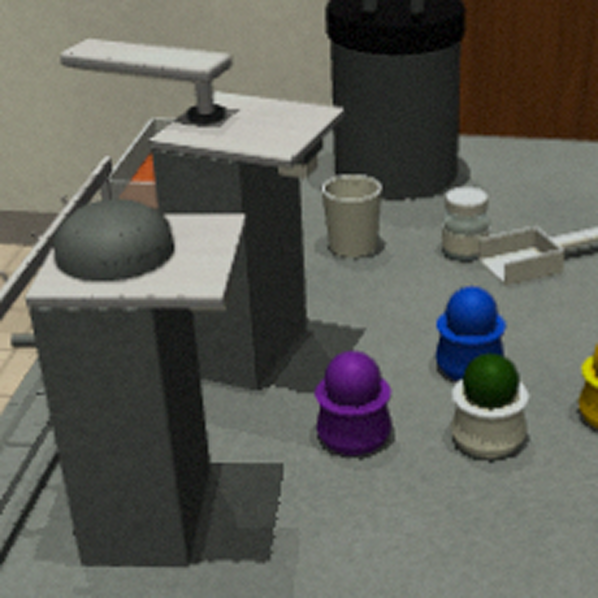

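The crops confirm that the lamp box (light bar on a post) is the right-hand box in the top view. Its white key is under the lip at about (235,144) in the side view. The white holder with the green ball is at (308,235) there.

```bash
python3 - <<'E'
from h import *
c=np.array([[72,390],[430,467],[508,160],[168,86]],float)/[4.2,3.5]+[300,30]
P=back('top',c,[260]*4);print(P.round(1))
print(np.linalg.norm(np.roll(P,-1,0)-P,axis=1))
mx=(P[2]+P[3]-P[0]-P[1])/2; my=(P[0]+P[3]-P[1]-P[2])/2
yaw=np.array([np.arctan2(mx[1],mx[0]),np.arctan2(-my[0],my[1])]);print('yaw',yaw)
y=np.arctan2(mx[1]-my[0],mx[0]+my[1])
ux=np.array([np.cos(y),np.sin(y),0]);uy=np.array([-ux[1],ux[0],0])
C=P.mean(0);O=C-0*ux;O[2]=0
# hood x -71..71 -> centre at 0
print('origin',O,'yaw',y,'key front',O-63*ux,'lip',O-71*ux)
def b(x,yy,z):return O+x*ux+yy*uy+[0,0,z]
pts=[b(-71,65,260),b(-71,-65,260),b(71,65,260),b(-20,65,0),b(-20,-65,0),b(-63,15,216),b(-63,-15,216)]
print(proj('side',pts).round(0));print(proj('top',pts).round(0))
# holders: rim z ~52
for n,p in dict(white=(282,264),purple=(278,199),blue=(343,252),yellow=(305,327)).items(): print(n,back('top',[p],[50])[0].round(0))
c=np.array([[157,135],[244,131],[239,39],[155,43]],float)
print(back('top',c,[260]*4).round(0), 'bar',back('top',[[375,70],[402,80],[418,2],[385,0]],[317]*4).round(0))
E
```

```text
[[ 654.   -57.2  260. ]
 [ 625.  -183.2  260. ]
 [ 762.3 -214.6  260. ]
 [ 790.9  -90.7  260. ]]
[129.31248009 140.82353166 127.15195627 140.98189777]
yaw [-0.23196248 -0.2269851 ]
origin [ 708.03260893 -136.41912168    0.        ] yaw -0.22959091542073432 key front [ 646.68575567 -122.08163255    0.        ] lip [ 638.89567906 -120.26099901    0.        ]
[[232. 141.]
 [253. 121.]
 [177. 133.]
 [219. 230.]
 [239. 205.]
 [238. 149.]
 [243. 144.]]
[[317. 142.]
 [403. 164.]
 [339.  54.]
 [308. 153.]
 [367. 169.]
 [346. 153.]
 [364. 157.]]
white [470. -16.  50.]
purple [596.  -6.  50.]
blue [ 495. -135.   50.]
yellow [350. -63.  50.]
[[658. 178. 260.]
 [667.  50. 260.]
 [811.  63. 260.]
 [802. 191. 260.]] bar [[ 740. -129.  317.]
 [ 727. -166.  317.]
 [ 846. -192.  317.]
 [ 846. -145.  317.]]
```

send_rows(
  steps=[
    [0, [0, 0, -60], 0],
    [0, [-30, -40, -110], 0],
    [0, [-70, -85, -140], 0],
    [0, [-110, -135, -170], 0],
    [0, [-150, -185, -200], 0],
    [0, [-190, -235, -220], 0],
    [0, [-235, -285, -220], 0],
    [0, [-275, -335, -220], 0],
    [0, [-315, -385, -220], 0],
    [0, [-355, -435, -220], 0],
    [0, [-400, -485, -220], 0],
    [0, [-440, -535, -220], 0],
  ],
)

```text
clock: 1.65
eef_pos: [428.6, 20.5, 451.4]
tcp_rot: [0.0, 0.123, 0.992, -0.0]
contact_force: [1.3, 1.2, -0.5]
grip_width: -0.0
```

```bash
cat >> h.py <<'E'
def st():
    s=get_state();M=rot(s['tcp_rot']).as_matrix()
    print('t',round(s['clock'],2),'q',s['q'].round(3),'p',s['eef_pos'].round(1),'f',s['contact_force'].round(1))
    print('x',M[:,0].round(3),'y',M[:,1].round(3),'z',M[:,2].round(3),'tilt deg',round(np.degrees(np.arccos(-M[2,2])),2))
    open('log.txt','a').write(repr((list(s['q']),list(s['eef_pos']),list(s['tcp_rot'])))+'\n')
    return s,M
E
python3 -c "
from h import *
st()"
```

```text
t 1.65 q [-0.818 -0.054  0.622  1.641  0.032  1.545  1.126] p [428.6  20.5 451.4] f [ 1.3  1.2 -0.5]
x [-0.97   0.244 -0.   ] y [ 0.244  0.97  -0.   ] z [ 0.    -0.001 -1.   ] tilt deg 0.04
```

send_rows(
  steps=[
    [0, [-25, -25, -50], 0],
    [0, [-50, -60, -90], 0],
    [0, [-85, -100, -130], 0],
    [0, [-85, -100, -190], 0],
    [0, [-85, -100, -250], 0],
    [0, [-85, -100, -310], 0],
    [0, [-85, -100, -370], 0],
    [0, [-85, -100, -430], 0],
  ],
)

```text
clock: 2.65
eef_pos: [470.4, -93.7, 667.1]
tcp_rot: [0.035, 0.123, 0.992, -0.002]
contact_force: [-0.0, -0.4, 0.1]
grip_width: -0.002
```

```bash
python3 -c "
from h import *
st()"
```

```text
t 2.65 q [-0.428  0.129  0.66   0.965 -0.089  2.002  1.51 ] p [470.4 -93.7 667.1] f [-0.  -0.4  0.1]
x [-0.967  0.243 -0.07 ] y [0.244 0.97  0.004] z [ 0.069 -0.014 -0.998] tilt deg 4.04
```

The arm stopped against joint 6's range and tilted 4° forward, the direction I need. The next call keeps the measured tilt, so I'll repeat the move.

send_rows(
  steps=[
    [0, [0, 0, -60], 0],
    [0, [0, 0, -120], 0],
    [0, [0, 0, -180], 0],
    [0, [0, 0, -240], 0],
  ],
)

```text
clock: 3.15
eef_pos: [451.6, -89.5, 698.7]
tcp_rot: [0.07, 0.122, 0.99, -0.004]
contact_force: [0.0, -0.4, -0.6]
grip_width: -0.003
```

```bash
python3 -c "
from h import *
st()"
```

```text
t 3.15 q [-0.784  0.063  0.994  0.964 -0.061  2.002  1.501] p [451.6 -89.5 698.7] f [ 0.  -0.4 -0.6]
x [-0.96   0.241 -0.14 ] y [0.242 0.97  0.009] z [ 0.138 -0.026 -0.99 ] tilt deg 8.05
```

send_rows(
  steps=[
    [0, [-50, 0, -40], 0],
    [0, [-100, 0, -80], 0],
  ],
)

```text
clock: 3.4
eef_pos: [493.4, -94.8, 712.3]
tcp_rot: [0.091, 0.119, 0.989, -0.007]
contact_force: [-0.2, 0.7, 0.7]
grip_width: -0.003
```

```bash
python3 -c "
from h import *
st()"
```

```text
t 3.4 q [-0.394  0.145  0.639  0.837 -0.101  2.002  1.514] p [493.4 -94.8 712.3] f [-0.2  0.7  0.7]
x [-0.955  0.233 -0.182] y [0.236 0.972 0.007] z [ 0.179 -0.036 -0.983] tilt deg 10.52
```

send_rows(
  steps=[
    [0, [-55, 0, -25], 0],
    [0, [-110, 0, -50], 0],
    [0, [-165, 0, -75], 0],
    [0, [-220, 0, -100], 0],
  ],
)

```text
clock: 3.9
eef_pos: [582.2, -108.3, 760.6]
tcp_rot: [0.172, 0.116, 0.978, -0.012]
contact_force: [1.2, 0.9, -0.6]
grip_width: -0.002
```

```bash
python3 -c "
from h import *
st()"
```

```text
t 3.9 q [ 0.127  0.292 -0.131  0.505  0.108  2.002  1.406] p [ 582.2 -108.3  760.6] f [ 1.2  0.9 -0.6]
x [-0.914  0.222 -0.34 ] y [0.23  0.973 0.016] z [ 0.334 -0.063 -0.94 ] tilt deg 19.87
```

Each call now adds more tilt, about 9° this time. Repeating.

send_rows(
  steps=[
    [0, [-55, 0, -20], 0],
    [0, [-110, 0, -40], 0],
    [0, [-165, 0, -60], 0],
    [0, [-220, 0, -80], 0],
  ],
)

```text
clock: 4.4
eef_pos: [659.1, -129.7, 760.2]
tcp_rot: [0.202, 0.115, 0.973, -0.015]
contact_force: [-0.0, -0.3, -1.4]
grip_width: -0.005
```

```bash
python3 -c "
from h import *
st()"
```

```text
t 4.4 q [-0.01   0.449  0.454  0.302 -0.288  2.002  1.524] p [ 659.1 -129.7  760.2] f [-0.  -0.3 -1.4]
x [-0.892  0.217 -0.397] y [0.229 0.973 0.018] z [ 0.39  -0.075 -0.918] tilt deg 23.39
```

send_rows(
  steps=[
    [0, [-15, 0, -55], 0],
    [0, [-30, 0, -110], 0],
    [0, [-45, 0, -165], 0],
    [0, [-60, 0, -220], 0],
  ],
)

```text
clock: 4.9
eef_pos: [597.2, -119.5, 814.1]
tcp_rot: [0.234, 0.114, 0.965, -0.017]
contact_force: [0.1, 0.4, 0.0]
grip_width: 0.004
```

```bash
python3 -c "
from h import *
st()"
```

```text
t 4.9 q [-0.076  0.324  0.476  0.361 -0.239  2.002  1.525] p [ 597.2 -119.5  814.1] f [0.1 0.4 0. ]
x [-0.864  0.212 -0.456] y [0.227 0.974 0.021] z [ 0.449 -0.086 -0.89 ] tilt deg 27.18
```

send_rows(
  steps=[
    [0, [-30, 0, -50], 0],
    [0, [-60, 0, -100], 0],
    [0, [-90, 0, -150], 0],
    [0, [-120, 0, -200], 0],
    [0, [-150, 0, -250], 0],
    [0, [-180, 0, -300], 0],
  ],
)

```text
clock: 5.65
eef_pos: [562.5, -116.9, 853.0]
tcp_rot: [0.267, 0.113, 0.957, -0.019]
contact_force: [0.2, 0.2, 0.1]
grip_width: 0.002
```

```bash
python3 -c "
from h import *
st()"
```

```text
t 5.65 q [-0.12   0.261  0.523  0.357 -0.235  2.002  1.53 ] p [ 562.5 -116.9  853. ] f [0.2 0.2 0.1]
x [-0.832  0.205 -0.515] y [0.226 0.974 0.023] z [ 0.507 -0.097 -0.857] tilt deg 31.05
```

send_rows(
  steps=[
    [0, [-30, 0, -50], 0],
    [0, [-60, 0, -100], 0],
    [0, [-90, 0, -150], 0],
    [0, [-120, 0, -200], 0],
    [0, [-150, 0, -250], 0],
    [0, [-180, 0, -300], 0],
  ],
)

```text
clock: 6.4
eef_pos: [524.5, -113.2, 889.8]
tcp_rot: [0.299, 0.112, 0.947, -0.022]
contact_force: [-0.1, 1.1, -0.1]
grip_width: 0.006
```

send_rows(
  steps=[
    [0, [-30, 0, -50], 0],
    [0, [-60, 0, -100], 0],
    [0, [-90, 0, -150], 0],
    [0, [-120, 0, -200], 0],
  ],
)

```text
clock: 6.9
eef_pos: [493.9, -109.9, 922.6]
tcp_rot: [0.331, 0.111, 0.937, -0.025]
contact_force: [0.3, -0.7, 0.7]
grip_width: 0.002
```

```bash
python3 -c "
from h import *
st()"
```

```text
t 6.9 q [-0.29   0.147  0.688  0.341 -0.218  2.002  1.534] p [ 493.9 -109.9  922.6] f [ 0.3 -0.7  0.7]
x [-0.757  0.191 -0.625] y [0.224 0.974 0.027] z [ 0.614 -0.12  -0.78 ] tilt deg 38.76
```

One more call.

send_rows(
  steps=[
    [0, [-30, 0, -50], 0],
    [0, [-60, 0, -100], 0],
    [0, [-90, 0, -150], 0],
    [0, [-120, 0, -200], 0],
  ],
)

```text
clock: 7.4
eef_pos: [459.6, -105.8, 953.4]
tcp_rot: [0.362, 0.109, 0.925, -0.027]
contact_force: [-1.2, 0.8, 0.2]
grip_width: -0.002
```

```bash
python3 -c "
from h import *
s,M=st()
import cv2
# target staging: lip at (638.9,-120.3); yaw -.2296
ux=np.array([np.cos(-.2296),np.sin(-.2296),0])
O=np.array([708.0,-136.4,0])
for x,z in((-180,330),(-150,190)):
    T=O+x*ux+[0,0,z];print(T,(M.T@(T-s['eef_pos'])).round(1))
print('heading',np.arctan2(M[1,2],M[0,2]),'y axis',np.arctan2(-M[0,1],M[1,1]))
"
```

```text
t 7.4 q [-0.489  0.089  0.859  0.333 -0.185  2.002  1.534] p [ 459.6 -105.8  953.4] f [-1.2  0.8  0.2]
x [-0.714  0.183 -0.676] y [0.222 0.975 0.029] z [ 0.664 -0.13  -0.737] tilt deg 42.54
[532.72364854 -95.43415303 330.        ] [370.8   8.5 506.5]
[ 561.93637378 -102.26179419  190.        ] [443.3   4.3 629.9]
heading -0.1930502770505255 y axis -0.22428196690374858
```

send_rows(
  steps=[
    [0, [35, 1, 45], 0],
    [0, [70, 2, 90], 0],
    [0, [105, 3, 138], 0],
    [0, [138, 4, 186], 0],
    [0, [170, 5, 230], 0],
    [0, [205, 5, 276], 0],
    [0, [238, 6, 322], 0],
    [0, [270, 6, 368], 0],
    [0, [304, 7, 414], 0],
    [0, [337, 8, 460], 0],
    [0, [370, 8, 506], 0],
    [0, [370, 8, 506], 0],
  ],
)

```text
clock: 8.9
eef_pos: [530.7, -95.7, 326.5]
tcp_rot: [0.359, 0.109, 0.926, -0.027]
contact_force: [0.5, 0.3, 0.4]
grip_width: 0.001
```

```bash
python3 -c "
from h import *
s,M=st()
cv2.imwrite('pics/w1.png',get_image('wrist'));cv2.imwrite('pics/s1.png',get_image('side'))
"
```

```text
t 8.9 q [-0.608 -0.21   0.501  2.295  0.773  0.409  0.636] p [530.7 -95.7 326.5] f [0.5 0.3 0.4]
x [-0.718  0.182 -0.672] y [0.221 0.975 0.027] z [ 0.66  -0.129 -0.74 ] tilt deg 42.26
```

View pics/w1.png

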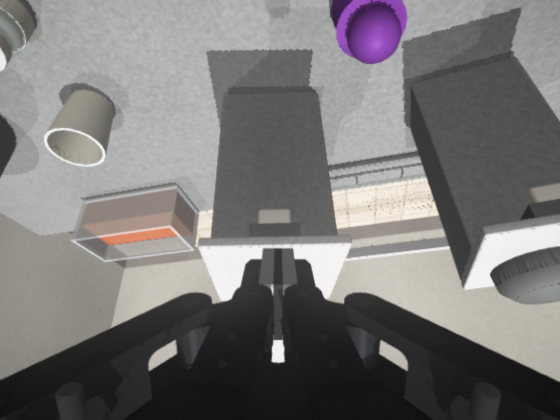

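View pics/s1.png

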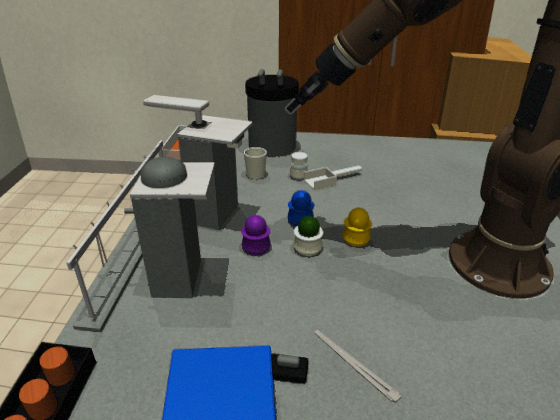

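The wrist view shows the lamp key at about (274,216) between the block and the lip edge (row ~242). The closed fingers are at (278,260), lined up with it. I'll check the predicted geometry against this view.

```bash
python3 -c "
from h import *
s,M=st()
y=-.2296;ux=np.array([np.cos(y),np.sin(y),0]);uy=np.array([-ux[1],ux[0],0]);O=np.array([708.0,-136.4,0])
b=lambda x,w,z:O+x*ux+w*uy+[0,0,z]
for n,a in dict(kfl=(-63,15,216),kfr=(-63,-15,216),kbl=(-33,15,216),kbr=(-33,-15,216),ktop=(-63,15,250),lipL=(-71,65,250),lipR=(-71,-65,250),lipLt=(-71,65,260),blkL=(-20,65,0),blkR=(-20,-65,0)).items(): print(n,proj('wrist',[b(*a)],s)[0].round(0))
print('tip',proj('wrist',[s['eef_pos']],s))
i=cv2.imread('pics/w1.png')[180:310,180:380]
cv2.imwrite('pics/w1c.png',cv2.resize(i,None,fx=4,fy=4,interpolation=cv2.INTER_CUBIC))
"
```

```text
t 9.0 q [-0.607 -0.209  0.5    2.294  0.771  0.413  0.638] p [530.5 -96.2 326.1] f [ 0.1 -0.1  0.9]
x [-0.72   0.181 -0.67 ] y [0.222 0.975 0.025] z [ 0.658 -0.131 -0.742] tilt deg 42.13
kfl [290. 207.]
kfr [258. 207.]
kbl [289. 223.]
kbr [259. 224.]
ktop [292. 240.]
lipL [351. 234.]
lipR [198. 237.]
lipLt [353. 245.]
blkL [318.  92.]
blkR [224.  93.]
tip [[275.82194468 266.87537576]]
```

View pics/w1c.png

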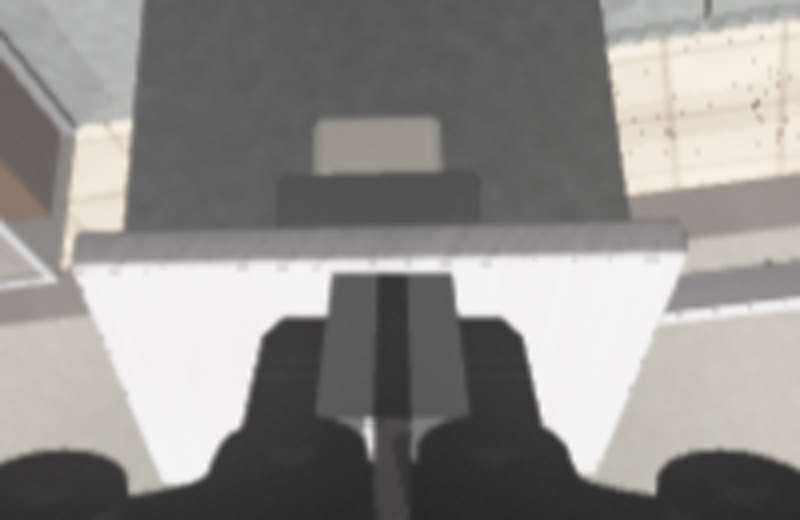

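The prediction matches within about 2 px (key columns 258–290, lip row ~236), so the box pose holds. Now the tool-frame moves.

```bash
cat >> h.py <<'E'
y_=-.2296;ux=np.array([np.cos(y_),np.sin(y_),0]);uy=np.array([-ux[1],ux[0],0]);O=np.array([708.0,-136.4,0])
b=lambda x,w,z:O+x*ux+w*uy+[0,0,z]
def go(*L):
    s,M=st();d=s['eef_pos']-O;print('box coords',(d@ux).round(1),(d@uy).round(1),s['eef_pos'][2].round(1))
    for a in L: print(a,(M.T@(b(*a)-s['eef_pos'])).round(1))
E
python3 -c "
from h import *
go((-150,0,300),(-150,0,185),(-110,0,185))"
```

```text
t 9.0 q [-0.607 -0.209  0.5    2.294  0.771  0.413  0.638] p [530.5 -96.2 326.1] f [ 0.1 -0.1  0.9]
x [-0.72   0.181 -0.67 ] y [0.222 0.975 0.025] z [ 0.658 -0.131 -0.742] tilt deg 42.13
box coords -182.0 -1.2 326.1
(-150, 0, 300) [-6.2  0.4 40.9]
(-150, 0, 185) [ 70.9  -2.4 126.2]
(-110, 0, 185) [ 41.2  -2.7 153. ]
```

send_rows(
  steps=[
    [0, [10, 0, 42], 0],
    [0, [30, -1, 75], 0],
    [0, [50, -2, 102], 0],
    [0, [70, -2, 126], 0],
    [0, [56, -2, 140], 0],
    [0, [41, -3, 153], 0],
    [0, [41, -3, 153], 0],
  ],
)

```text
clock: 9.88
eef_pos: [604.2, -110.7, 187.7]
tcp_rot: [0.362, 0.108, 0.926, -0.028]
contact_force: [0.2, -0.2, -0.2]
grip_width: -0.004
```

```bash
python3 -c "
from h import *
go((-85,0,185),(-63,0,185))
s=get_state()
cv2.imwrite('pics/w2.png',get_image('wrist'));i=get_image('side')[80:240,150:390];cv2.imwrite('pics/s2.png',cv2.resize(i,None,fx=3.3,fy=3.3))
print(proj('wrist',[b(-63,15,216),b(-63,-15,216)],s))
"
```

```text
t 9.88 q [ 0.089  0.235 -0.07   2.324  2.436  0.199 -1.03 ] p [ 604.2 -110.7  187.7] f [ 0.2 -0.2 -0.2]
x [-0.715  0.179 -0.675] y [0.22  0.975 0.026] z [ 0.663 -0.13  -0.737] tilt deg 42.52
box coords -106.9 1.4 187.7
(-85, 0, 185) [-14.4  -1.6  16.8]
(-63, 0, 185) [-30.6  -1.8  31.6]
[[302.90626297 350.27649859]
 [245.14756867 351.78876203]]
```

View pics/w2.png

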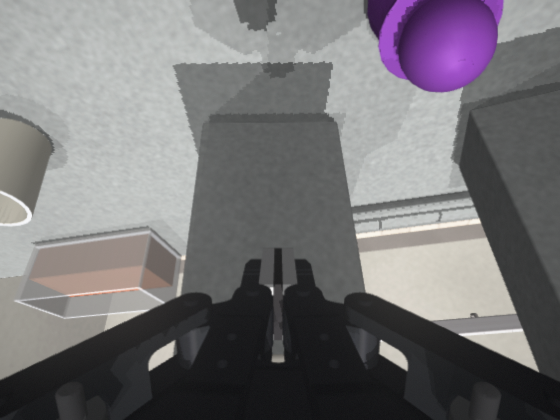

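View pics/s2.png

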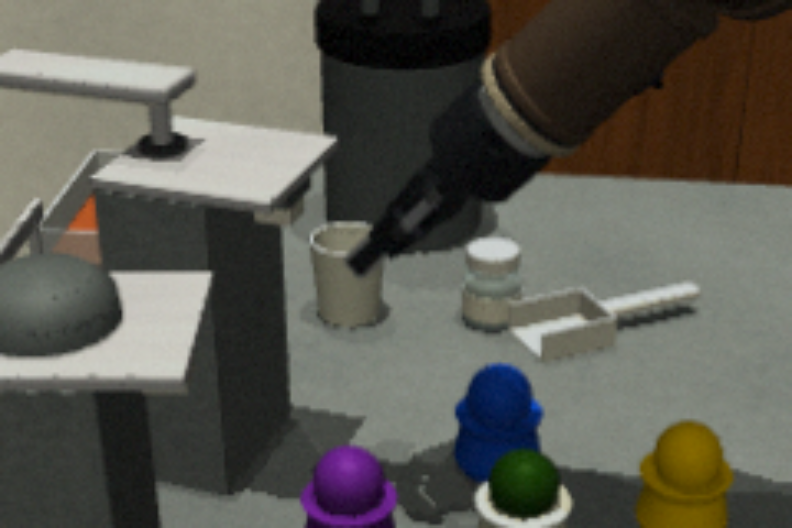

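send_rows(
  steps=[
    [0, [-7, -1, 8], 0],
    [0, [-14, -2, 17], 0],
    [0, [-22, -2, 24], 0],
    [0, [-30, -2, 32], 0],
    [0, [-30, -2, 32], 0],
  ],
)

```text
clock: 10.6
eef_pos: [646.3, -124.4, 182.6]
tcp_rot: [0.36, 0.109, 0.926, -0.029]
contact_force: [0.2, 0.3, -1.0]
grip_width: 0.003
```

```bash
python3 -c "
from h import *
go((-63,0,195),(-63,0,211),(-63,0,214))
i=get_image('side')[80:240,150:390];cv2.imwrite('pics/s3.png',cv2.resize(i,None,fx=3.3,fy=3.3))
"
```

```text
t 10.6 q [ 0.097  0.302 -0.048  2.233  2.434  0.168 -1.006] p [ 646.3 -124.4  182.6] f [ 0.2  0.3 -1. ]
x [-0.717  0.181 -0.673] y [0.223 0.975 0.025] z [ 0.661 -0.132 -0.739] tilt deg 42.36
box coords -62.8 -2.3 182.6
(-63, 0, 195) [-8.1  2.6 -9.2]
(-63, 0, 211) [-18.9   3.  -21.1]
(-63, 0, 214) [-20.9   3.1 -23.3]
```

View pics/s3.png

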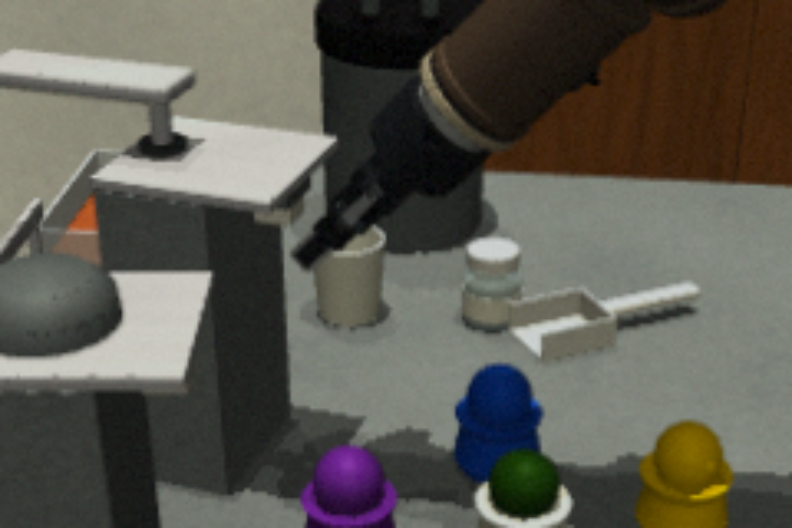

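```bash
python3 -c "
from h import *
s=get_state()
c=lambda P:((proj('side',[P])[0]-[150,80])*3.3).round(0)
M=rot(s['tcp_rot']).as_matrix()
print('tcp',c(s['eef_pos']),'upper corner',c(s['eef_pos']-11*M[:,0]),'lower',c(s['eef_pos']+11*M[:,0]))
for a in((-63,15,216),(-63,-15,216),(-33,15,216),(-71,65,250),(-71,-65,250),(-63,0,200)): print(a,c(b(*a)))
"
```

```text
tcp [303. 260.] upper corner [293. 250.] lower [313. 271.]
(-63, 15, 216) [291. 229.]
(-63, -15, 216) [307. 213.]
(-33, 15, 216) [254. 223.]
(-71, 65, 250) [272. 215.]
(-71, -65, 250) [340. 147.]
(-63, 0, 200) [300. 240.]
```

send_rows(
  steps=[
    [0, [-4, 1, -4], 0],
    [0, [-8, 2, -9], 0],
    [0, [-11, 2, -13], 0],
    [0, [-13, 3, -15], 0],
    [0, [-13, 3, -15], 0],
  ],
)

```text
clock: 11.28
eef_pos: [645.5, -121.6, 202.7]
tcp_rot: [0.36, 0.109, 0.926, -0.029]
contact_force: [0.1, 0.3, 0.2]
grip_width: 0.002
```

```bash
python3 -c "
from h import *
go((-63,0,207),(-63,0,211),(-63,0,214))
"
```

```text
t 11.28 q [ 0.04   0.262  0.013  2.22   2.228  0.12  -0.807] p [ 645.5 -121.6  202.7] f [0.1 0.3 0.2]
x [-0.717  0.181 -0.673] y [0.223 0.975 0.025] z [ 0.66  -0.132 -0.739] tilt deg 42.34
box coords -64.3 0.2 202.7
(-63, 0, 207) [-3.8 -0.1 -2.3]
(-63, 0, 211) [-6.5  0.  -5.3]
(-63, 0, 214) [-8.5  0.1 -7.5]
```

send_rows(
  steps=[
    [0, [-3, 0, -2], 0],
    [0, [-5, 0, -4], 0],
    [0, [-7, 0, -5], 0],
    [0, [-7, 0, -5], 0],
  ],
)

```text
clock: 11.78
eef_pos: [645.8, -121.7, 210.0]
tcp_rot: [0.359, 0.109, 0.927, -0.028]
contact_force: [-4.8, 1.3, -1.2]
grip_width: 0.0
```

```bash
python3 -c "
from h import *
go((-62,0,213),(-62,0,216),(-62,0,220))
i=get_image('side')[80:240,150:390];cv2.imwrite('pics/s4.png',cv2.resize(i[20:100,40:140],None,fx=7,fy=7,interpolation=cv2.INTER_CUBIC))
"
```

```text
t 11.78 q [ 0.09   0.251 -0.046  2.205  1.973  0.119 -0.547] p [ 645.8 -121.7  210. ] f [-4.8  1.3 -1.2]
x [-0.719  0.182 -0.671] y [0.222 0.975 0.026] z [ 0.659 -0.131 -0.741] tilt deg 42.2
box coords -63.9 0.2 210.0
(-62, 0, 213) [-3.4 -0.1 -0.9]
(-62, 0, 216) [-5.4 -0.  -3.2]
(-62, 0, 220) [-8.1  0.1 -6.1]
```

View pics/s4.png

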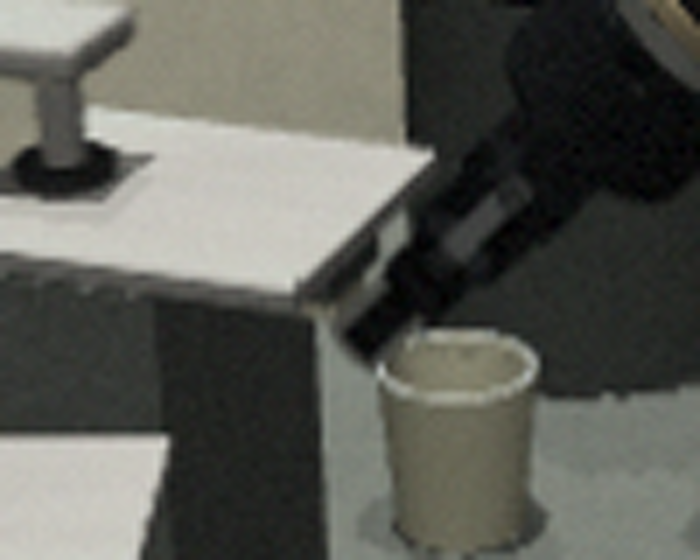

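send_rows(
  steps=[
    [0, [-2, 0, -2], 0],
    [0, [-3, 0, -3], 0],
    [0, [-4, 0, -4], 0],
    [0, [-4, 0, -4], 0],
  ],
)

```text
clock: 12.32
eef_pos: [644.5, -121.5, 213.7]
tcp_rot: [0.357, 0.109, 0.927, -0.028]
contact_force: [-3.1, 0.5, -11.8]
grip_width: 0.007
```

```bash
python3 -c "
from h import *
go((-62,0,213),(-62,0,216),(-62,0,220))
"
```

```text
t 12.32 q [ 0.114  0.244 -0.073  2.199  1.824  0.119 -0.395] p [ 644.5 -121.5  213.7] f [ -3.1   0.5 -11.8]
x [-0.721  0.182 -0.669] y [0.222 0.975 0.026] z [ 0.656 -0.13  -0.743] tilt deg 42.0
box coords -65.2 0.1 213.7
(-62, 0, 213) [-1.9 -0.1  2.7]
(-62, 0, 216) [-3.9 -0.   0.5]
(-62, 0, 220) [-6.5  0.1 -2.5]
```

send_rows(
  steps=[
    [0, [-2, 0, -1], 0],
    [0, [-3, 0, -2], 0],
    [0, [-3, 0, -2], 0],
  ],
)

```text
clock: 12.7
eef_pos: [643.6, -121.4, 215.0]
tcp_rot: [0.355, 0.109, 0.928, -0.028]
contact_force: [-5.7, 1.6, -16.9]
grip_width: 0.002
```

```bash
python3 -c "
from h import *
go((-64,0,205),(-64,0,188),(-120,0,188),(-180,0,188),(-200,0,230))
"
```

```text
t 12.7 q [ 0.126  0.241 -0.087  2.196  1.732  0.119 -0.302] p [ 643.6 -121.4  215. ] f [ -5.7   1.6 -16.9]
x [-0.724  0.182 -0.666] y [0.222 0.975 0.026] z [ 0.653 -0.129 -0.746] tilt deg 41.77
box coords -66.1 -0.1 215.0
(-64, 0, 205) [ 5.1 -0.2  8.9]
(-64, 0, 188) [16.4 -0.6 21.6]
(-120, 0, 188) [ 58.2  -0.3 -15.7]
(-180, 0, 188) [102.9   0.  -55.7]
(-200, 0, 230) [  89.9    1.2 -100.3]
```

The vertical reaction has risen to 17 N, far above the 1.5 N the key needs, so the key is on its stop. Now I'll back down and out.

send_rows(
  steps=[
    [0, [5, 0, 7], 0],
    [0, [11, 0, 14], 0],
    [0, [18, 0, 19], 0],
    [0, [26, 0, 12], 0],
    [0, [36, 0, 4], 0],
    [0, [47, 0, -6], 0],
    [0, [58, 0, -16], 0],
    [0, [80, 0, -36], 0],
    [0, [100, 0, -55], 0],
    [0, [90, 0, -100], 0],
    [0, [90, 0, -100], 0],
    [0, [90, 0, -100], 0],
  ],
)

```text
clock: 14.2
eef_pos: [512.8, -92.0, 231.4]
tcp_rot: [0.357, 0.109, 0.927, -0.028]
contact_force: [0.9, -0.1, -0.1]
grip_width: 0.0
```

```bash
python3 -c "
from h import *
go((-180,0,290),(-220,0,330))
s=get_state()
w=get_image('wrist');cv2.imwrite('pics/w5.png',w)
i=get_image('side');cv2.imwrite('pics/s5.png',cv2.resize(i[100:180,190:290],None,fx=7,fy=7,interpolation=cv2.INTER_CUBIC))
for a in((-63,15,216),(-63,-15,216),(-63,15,226),(-63,15,250),(-71,65,250)): print(a,proj('wrist',[b(*a)],s)[0].round(0))
"
```

```text
t 14.2 q [ 0.347  0.016 -0.374  2.424  1.684  0.153 -0.316] p [512.8 -92.  231.4] f [ 0.9 -0.1 -0.1]
x [-0.721  0.182 -0.668] y [0.222 0.975 0.026] z [ 0.656 -0.13  -0.744] tilt deg 41.95
box coords -200.2 -1.2 231.4
(-180, 0, 290) [-54.2   2.6 -30.1]
(-220, 0, 330) [-51.1   3.8 -86.5]
(-63, 15, 216) [295. 316.]
(-63, -15, 216) [258. 317.]
(-63, 15, 226) [295. 329.]
(-63, 15, 250) [297. 361.]
(-71, 65, 250) [364. 357.]
```

View pics/w5.png

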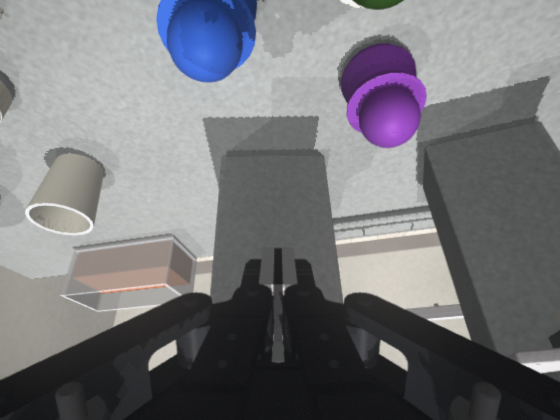

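View pics/s5.png

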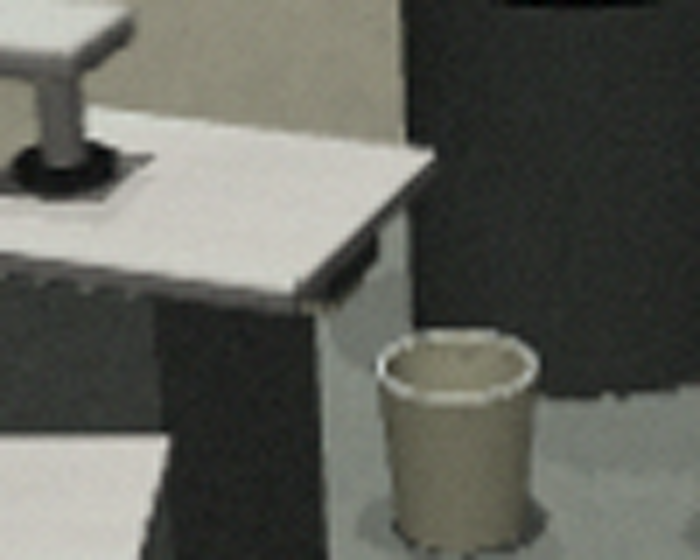

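The side view no longer shows the light key under the lip, only the dark housing at (350,270) in the crop. I'll confirm from the earlier wrist viewpoint.

send_rows(
  steps=[
    [0, [-15, 1, -40], 0],
    [0, [-30, 2, -80], 0],
    [0, [-50, 3, -95], 0],
    [0, [-65, 3, -75], 0],
    [0, [-78, 3, -62], 0],
    [0, [-78, 3, -62], 0],
    [0, [-78, 3, -62], 0],
  ],
)

```text
clock: 15.18
eef_pos: [528.2, -95.7, 325.8]
tcp_rot: [0.354, 0.109, 0.928, -0.029]
contact_force: [-0.1, 0.6, -0.3]
grip_width: -0.002
```

```bash
python3 -c "
from h import *
go()
s=get_state()
w=get_image('wrist');cv2.imwrite('pics/w6.png',cv2.resize(w[180:310,180:380],None,fx=4,fy=4,interpolation=cv2.INTER_CUBIC))
for a in((-63,15,216),(-63,15,226),(-63,-15,232),(-71,65,250)): print(a,((proj('wrist',[b(*a)],s)[0]-180)*4).round(0))
cv2.imwrite('pics/t6.png',get_image('top'))
"
```

```text
t 15.18 q [ 0.079 -0.127 -0.087  2.254  0.412  0.324  0.982] p [528.2 -95.7 325.8] f [-0.1  0.6 -0.3]
x [-0.726  0.182 -0.664] y [0.223 0.975 0.023] z [ 0.651 -0.131 -0.748] tilt deg 41.62
box coords -184.3 -1.3 325.8
(-63, 15, 216) [443. 120.]
(-63, 15, 226) [445. 157.]
(-63, -15, 232) [313. 182.]
(-71, 65, 250) [684. 229.]
```

View pics/w6.png

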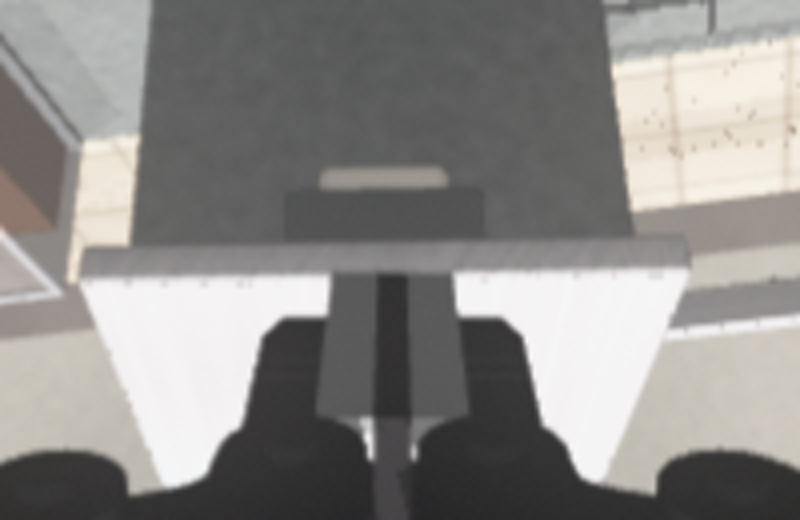

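View pics/t6.png

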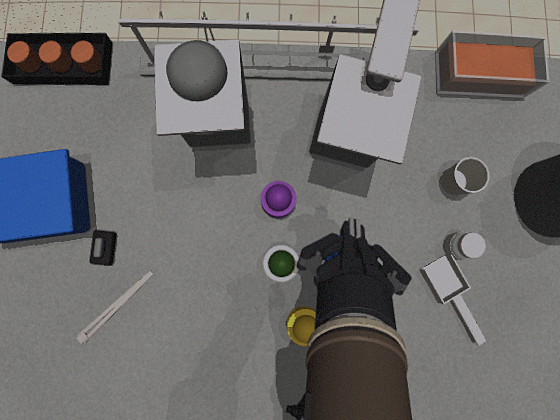

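The key's visible front has shrunk from about 57 px to 22 px in the enlarged crop, which is a rise of about 9.5 mm. The white holder is still at (282,264) in the top view, and the arm is clear of everything.

```bash
python3 -c "
from h import *
print(finish_job())"
```

```text
the job is handed in; nothing more can be done
None
```

The lamp's key is pushed up to its stop, and I handed the job in at about 15 s of the 51 s allowed. `finish_job()` gives no verdict, so these are my own last checks:

- **Lamp key:** the upward push met 17 N of vertical reaction, against the 1.5 N the key needs. After I let go, the wrist view showed the key up by about 9.5 mm of 10.
- **Moss holder:** the white holder with the green ball was at the same pixel, (282,264) in the top view, before and after.
- **Pump switch:** the arm never came near the pump's box. I did not measure its key.
- **Robot:** when I handed in, the contact force was at noise level (under 1 N) and the gripper was more than 100 mm in front of the lip.

**How the tilt was made:** the moves cannot tilt the tool directly. I raised the arm against joint 6's upper limit in repeated calls, each of which kept the tilt already gained, until the tool leaned about 42° forward. The shut fingers then went under the lip and straight up.

**Joint 6 limits:** joint 6 read 2.002 at its upper limit and 0.119 at its lower one, against the stated, rounded 2 and 0.12. Nothing was reported as a range failure.

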